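# Load the phone-screen curing carriage and clear up

### The job

Draw the curing carriage fully out from under the lamp and lean every phone screen on the bench against its sloped backstop, standing on the ledge side by side, each flat against the face. With all of them on it, slide the carriage fully home under the lamp, and only then flip the lamp's toggle switch over to on. Also put the scraper away, its blade slid fully home in the slot of its holder; leave everything else on the bench as it is.

Things in the scene. Friction and masses are not known exactly. Their poses are not given: they have to be found in the camera images.
- screen1_center (a point): centre of the phone screen module with the blue frame: a rigid slab 90 (its x) x 54 (its y) x 9 mm (its z), 70 g, dark glass on one face and bright metal on the other; either face may look up. It lies flat on the bench at the start. May be absent (None).
- screen2_center (a point): centre of the phone screen module with the red frame: a rigid slab 90 (its x) x 54 (its y) x 9 mm (its z), 70 g, dark glass on one face and bright metal on the other; either face may look up. It lies flat on the bench at the start. May be absent (None).
- screen3_center (a point): centre of the phone screen module with the white frame: a rigid slab 90 (its x) x 54 (its y) x 9 mm (its z), 70 g, dark glass on one face and bright metal on the other; either face may look up. It lies flat on the bench at the start. May be absent (None).
- screen4_center (a point): centre of the phone screen module with the green frame: a rigid slab 90 (its x) x 54 (its y) x 9 mm (its z), 70 g, dark glass on one face and bright metal on the other; either face may look up. It lies flat on the bench at the start. May be absent (None).
- station: fixed curing station: grey bed 270 x 420 x 10 mm with a white lamp bar across it on two posts. Its +x points away from the robot, along the carriage's travel. The bar runs along y at x = 160 mm, 55 mm deep, underside 142 and top 182 mm above the bench; posts at y = +-196 mm.
- carriage (a joint): travel (m) of the blue loading carriage on the bed: 0 = drawn fully out towards the robot (end stop), 0.12 = fully home under the lamp (end stop). It moves along the station's x with about 6 N of friction and stays where it is left. It starts part way in.
- carriage_handle (a point): centre of the gripping part of the orange tab on the carriage's front (robot) side, by which it is drawn and pushed: an upright tab 12 mm (station x) x 24 mm (station y), its top 16 mm above this point, the carriage plate 20 mm below this point. It moves with the carriage; its axes are those of the station.
- backstop (a point): white backstop on the carriage, face sloping 50 degrees up from level. Origin: middle of the corner of face and orange ledge (square to the face, 14 mm wide), 30 mm above the bench; x up the slope (away from the robot), y along the ledge, z out of the face. Face: x 0 to 70, y +-165 mm. A screen on its short edge there has its centre at x 45, z 4.5 mm. Four fit, about 86 mm apart.
- scraper_grip (a point): centre of the yellow and black handle, 90 (its x) x 22 (y) x 14 mm (z), of the flat scraper; a steel blade 60 mm long, 38 wide, 2.5 thick goes on from the handle's +x end at mid-thickness. 80 g, balancing 8 mm ahead of this point. It lies flat on the bench at the start; either side up will do.
- scraper_tip (a point): middle of the scraper's blade edge, 105 mm ahead of scraper_grip along the scraper's x.
- holder: fixed holder: grey shelf (x -60 to 0, 70 mm wide, top 25 mm up) before a black block (x 0 to 75, top 50 mm up) with a level slot 46 mm wide (y), 28 to 38 mm up, open to -x. Origin: on the bench below the slot's mouth; x points into the slot. The blade goes in flat, edge first. Home: handle's front end at x = 0, blade edge at x = 60 mm, handle on the shelf, its centre 32 mm up.
- lamp_switch (a joint): angle (rad) of the lamp's toggle lever: 0 = off, leaning to its -x (towards the robot); 1.0 = on, leaning to +x. Takes about 1 N at its tip and stays where it is left.
- lamp_switch_tip (a point): centre of the red ball (26 mm across) on the lamp's toggle lever, 80 mm from its level hinge, which lies along this point's y, 22 mm above the bench. At 0 the ball is 38 mm to the -x side of the hinge and 92 mm above the bench, at 1.0 rad 38 mm to the +x side. The point turns with the lever.
- screwdriver: small screwdriver with a blue handle, 140 mm long, lying on the bench; bystander, to be left alone. Origin: centre of its underside.
- flux_jar: little flux jar, 30 mm across, 34 mm tall, yellow cap; bystander, to be left alone. Origin: centre of its underside.
- camera: blue compact camera, 115 mm wide, 84 mm tall; bystander, to be left alone. Origin: centre of its underside.
- multimeter: green multimeter 150 x 75 x 35 mm, lying flat; bystander, to be left alone. Origin: centre of its underside.
- solder_spool: metal solder spool, 54 mm across, 40 mm tall; bystander, to be left alone. Origin: centre of its underside.
- screw_tray: clear divided screw tray 100 x 70 x 20 mm; bystander, to be left alone. Origin: centre of its underside.
- mouse: black computer mouse 100 x 60 x 32 mm; bystander, to be left alone. Origin: centre of its underside.
There are look-alikes about, which are no part of the job. Leave any orange look-alike of the part that bears screen2_center alone.

How it is judged:
On the way, in this order (a step that is already met when the one before it is completed fails the run):
1. the carriage is drawn fully out (travel under 15 mm) (value of joint carriage below 0.015 m), for 0.2 s.
2. with the carriage still out, every screen leans on the backstop (value of joint carriage below 0.03 m and angle between the z axis of each of screen1_center, screen2_center, screen3_center, screen4_center and the z axis of backstop, either way round below 0.14 rad and z of screen1_center in the frame of backstop between 0 and 0.0105 m and x of screen1_center in the frame of backstop between 0.022 and 0.056 m and y of screen1_center in the frame of backstop between -0.16 and 0.16 m and z of screen2_center in the frame of backstop between 0 and 0.0105 m and x of screen2_center in the frame of backstop between 0.022 and 0.056 m and y of screen2_center in the frame of backstop between -0.16 and 0.16 m and z of screen3_center in the frame of backstop between 0 and 0.0105 m and x of screen3_center in the frame of backstop between 0.022 and 0.056 m and y of screen3_center in the frame of backstop between -0.16 and 0.16 m and z of screen4_center in the frame of backstop between 0 and 0.0105 m and x of screen4_center in the frame of backstop between 0.022 and 0.056 m and y of screen4_center in the frame of backstop between -0.16 and 0.16 m), for 0.3 s.
3. the carriage is fully home under the lamp (travel over 110 mm) with every screen leaning on it (value of joint carriage above 0.11 m and angle between the z axis of each of screen1_center, screen2_center, screen3_center, screen4_center and the z axis of backstop, either way round below 0.14 rad and z of screen1_center in the frame of backstop between 0 and 0.0105 m and x of screen1_center in the frame of backstop between 0.022 and 0.056 m and y of screen1_center in the frame of backstop between -0.16 and 0.16 m and z of screen2_center in the frame of backstop between 0 and 0.0105 m and x of screen2_center in the frame of backstop between 0.022 and 0.056 m and y of screen2_center in the frame of backstop between -0.16 and 0.16 m and z of screen3_center in the frame of backstop between 0 and 0.0105 m and x of screen3_center in the frame of backstop between 0.022 and 0.056 m and y of screen3_center in the frame of backstop between -0.16 and 0.16 m and z of screen4_center in the frame of backstop between 0 and 0.0105 m and x of screen4_center in the frame of backstop between 0.022 and 0.056 m and y of screen4_center in the frame of backstop between -0.16 and 0.16 m), for 0.3 s.
4. the lamp switch is flipped on (over 0.80 rad) (value of joint lamp_switch above 0.8 rad), for 0.2 s.
At the end, for the whole second after the job is handed in: Each screen within 0.14 rad of the backstop's face, centre 0 to 10.5 mm off it, 22 to 56 mm above the ledge, within 160 mm of the middle; carriage over 110 mm; switch over 0.80 rad; scraper edge 50 to 70 mm into the slot, within 10 mm sideways, 27 to 37 mm up, in line within 0.20 rad (all of step 3 and value of joint lamp_switch above 0.8 rad and x of scraper_tip in the frame of holder between 0.05 and 0.07 m and y of scraper_tip in the frame of holder between -0.01 and 0.01 m and z of scraper_tip in the frame of holder between 0.027 and 0.037 m and angle between the x axis of scraper_tip and the x axis of holder, either way round below 0.2 rad); the robot touches nothing.
It fails at once if a bystander is shifted by more than 50 mm (distance of any of screwdriver, flux_jar, camera, multimeter, solder_spool, screw_tray, mouse from where it was at the start of the episode above 0.05 m).
Of screen1, screen2, screen3, screen4 only 3 to 4 are there at a start; the rules pass over those that are not, and their reading is None.
At some moment in a run one of screen1, screen2, screen3, screen4, scraper may be knocked a few centimetres aside while the robot is not near it.
Once in a run the grip may slacken for a moment while it holds something.
It also fails if it takes over 210 s, if anything falls off the work surface, if the arm or the gripper's body presses on something with over 40 N, if the wrist force passes 120 N, or if a joint passes its speed limit or range.

### The arm

A 7-joint arm with a two-finger parallel gripper is mounted at the origin on the work surface. World frame = base frame: x ahead of the robot, y to its left, z up, the work surface at z = 0. Lengths are in m, angles in rad, forces in N, time in s.
With the tool pointing down it reaches from about 0.35 to 0.9 m from the base axis. Payload 19.9 kg.
Tool frame: the origin (TCP) lies between the finger pads; the fingertips stand 19 mm ahead of it and the grasp point (between the pads) is the TCP; z points along the fingers, y is the line along which they close (so a half turn about z gives the same grasp; the last joint's range is limited). The gripper opens to 94 mm and grips with 3 to 60 N. Pads are 16 mm wide; open, the fingers measure 119 mm over their backs; the gripper's body (75 mm by 177 mm) begins 78 mm behind the grasp point.
Start: joints at [-0.042, 0.417, -0.01, 1.614, 0.005, 1.111, -0.053], TCP at [0.625, 0, 0.224] pointing down, gripper open.
Joint ranges: [-2.81, 2.81], [-0.39, 2.02], [-1.27, 1.25], [0.06, 2.57], [-1.19, 4.33], [0.19, 2], [-2.82, 2.82]. Speed limits (rad/s): [1.89, 1.89, 2.39, 2.39, 3.01, 3.01, 3.01].

### API

Orientations are given as a 3x3 rotation matrix whose columns are the frame's x, y, z axes.
In Python, from rig import robot gives the robot as it stands. Calls block until the motion is done:
- robot.move_ptp(position, orientation): joint-space move of the TCP to a pose.
- robot.move_linear(position, velocity=0.15, frame=None, threshold=None): straight line of the TCP; frame=None keeps the orientation; velocity is the mean speed in m/s. With threshold (N) it stops when the force on the tool has changed by that much, and returns True; else False.
- robot.goto_joints(angles): joint-space move.
- robot.gripper_to(opening): finger opening in m; the grip force is fixed at half the most; returns when the fingers have stopped.
- robot.pause(seconds).
- robot.ik(position, orientation): joint angles nearest the present ones, or None.
- robot.get_state(): the state.
- robot.grab_frame(name): name is "scene" or "side" or "wrist"; returns the picture (480x640x3 uint8, red, green, blue); there is no depth.
- robot.camera_info(name): a dict with "fx", "fy", "cx", "cy" (pixels), "dist" ([k1, k2, p1, p2, k3] as OpenCV has them; the pictures are not rectified), "rvec" (rotation vector, rad) and "tvec" (3), from world to camera coordinates, as OpenCV has them. Camera axes: x right, y down, z forward; pixel columns grow to the right and rows downward; lengths in m; the calibration is good to about 2 mm. A picture is of the moment at which its call begins: read the wrist's pose just before it. camera_info takes no time and is no camera call; for the wrist camera it gives the pose at the moment of the call.
A pose or a line that the arm cannot do raises robot.PlanningError and nothing moves.
- robot.sign_off(): hands the job in; it is judged then, once.
The state is a dict: "time": time; "qpos": joint angles; "joint_vel": joint speeds; "effort": joint torques, N m; "ee_pos": TCP position; "tool_rot": TCP orientation; "force": force on the tool from outside, world axes, zero at the start; "moment": the same for the moment, N m; "opening": finger opening in m; "grasp_force": force on a finger pad.
Only numpy, scipy, OpenCV 4.12 (cv2) and the standard library are available. Lean on these libraries where they do the work, as an engineer would, in place of code of your own. Each camera call takes 0.05 s, during which the arm holds its last target. There are 200 camera calls.

## Working session

There is one attempt and no reset: what is moved stays moved. The work goes in short steps, each a Python script; the robot and the scene stay as the last script left them, time stands still between calls to the robot, and variables do not carry over. Pictures are saved under pics/ and viewed, at most 14 in all, crops included, and the job is handed in when it is done.

```bash
ls; mkdir -p pics
python3 - <<'E'
from rig import robot
import cv2
for n in ["scene","side"]:
    im=robot.grab_frame(n); cv2.imwrite(f"pics/{n}0.png",im[:,:,::-1]); print(n,robot.camera_info(n))
print(robot.camera_info("wrist")); print(robot.get_state())
E
```

```text
pics
scene {'fx': 603.6102918276434, 'fy': 603.6102918276434, 'cx': 323.8625454577833, 'cy': 237.83450847922174, 'dist': array([-0.07951018,  0.        ,  0.        ,  0.        ,  0.        ]), 'rvec': array([ 2.14609077,  0.7202807 , -0.32448154]), 'tvec': array([-0.38551221, -0.10462577,  1.82871936])}
side {'fx': 622.1146103811877, 'fy': 622.1146103811877, 'cx': 323.1613723774511, 'cy': 238.75211249767557, 'dist': array([-0.0937225,  0.       ,  0.       ,  0.       ,  0.       ]), 'rvec': array([ 2.10926664, -0.43319484,  0.20786433]), 'tvec': array([-0.44452963,  0.17621361,  1.35140638])}
{'fx': 353.7278071965578, 'fy': 353.7278071965578, 'cx': 319.8111983241583, 'cy': 240.22605220110123, 'dist': array([-0.03923052,  0.        ,  0.        ,  0.        ,  0.        ]), 'rvec': array([-2.86766677e+00,  3.41755532e-04,  6.57313940e-04]), 'tvec': array([-0.62463546, -0.02891629,  0.39035535])}
{'time': 0.1, 'qpos': array([-0.04151545,  0.41791066, -0.01031266,  1.61409695,  0.00468922,
        1.11069255, -0.05294844]), 'joint_vel': array([ 0.00045602, -0.00051379,  0.00034047, -0.00093196,  0.00015529,
       -0.00070528, -0.00089774]), 'effort': array([ 7.74739638e-04, -8.52578259e+01,  6.39427956e-01, -4.26696110e+01,
       -4.89651540e-02,  1.64374465e-02, -7.34272044e-05]), 'ee_pos': array([6.24689477e-01, 9.29195641e-06, 2.23897199e-01]), 'tool_rot': array([[-7.90019392e-05,  9.99999412e-01, -1.08116551e-03],
       [ 9.99999994e-01,  7.89248254e-05, -7.13671045e-05],
       [-7.12817318e-05, -1.08117114e-03, -9.99999413e-01]]), 'force': array([-0.24978817,  0.12432027, -0.01968391]), 'moment': array([ 0.01171528,  0.00419145, -0.00081865]), 'grasp_force': 0.0, 'opening': 0.09388982902962607}
```

View pics/scene0.png

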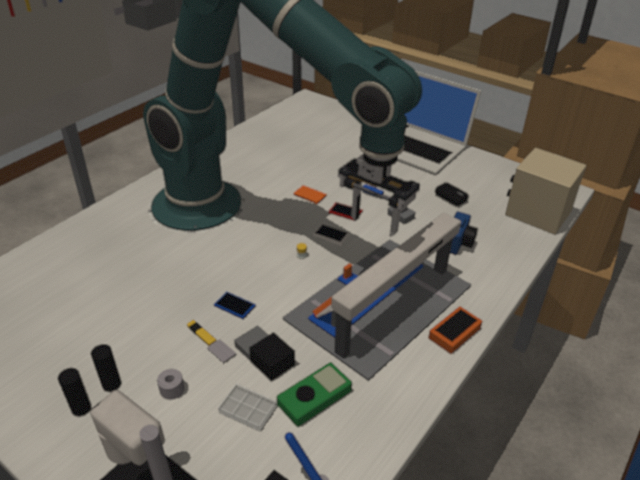

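View pics/side0.png

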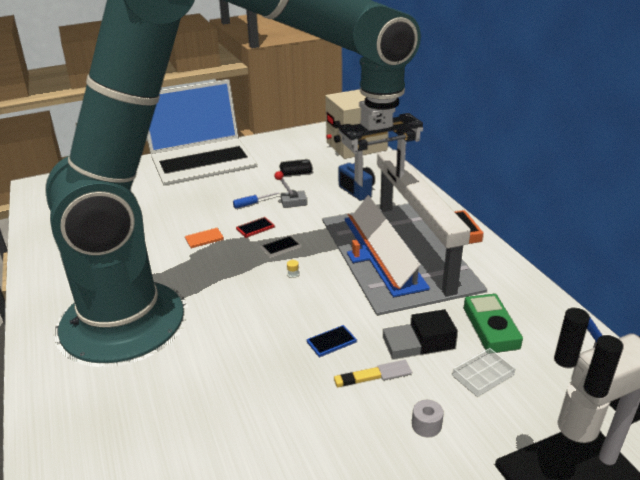

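The scene shows blue (235,304), red (345,212) and dark-framed (332,233) screens. The side view shows blue (331,340), red (255,227) and grey/white (281,245).

Possible mix-ups:
- **Red screen:** the orange slab at side (204,238) is the decoy to leave alone.
- **Meters:** the orange meter at (468,225) and green multimeter at (493,320) are not screens.
- **Green screen:** none seen, apparently absent.

Other parts in the side view: scraper (372,375), holder (420,335), switch ball (279,175), handle (355,247).

```bash
cat > h.py <<'E'
from rig import robot
import numpy as np, cv2
def px2w(ci,uv,z):
    K=np.array([[ci["fx"],0,ci["cx"]],[0,ci["fy"],ci["cy"]],[0,0,1]])
    p=cv2.undistortPoints(np.array(uv,float).reshape(-1,1,2),K,ci["dist"]).reshape(-1,2)
    R=cv2.Rodrigues(ci["rvec"])[0]; c=-R.T@ci["tvec"]
    d=np.c_[p,np.ones(len(p))]@R
    return c+d*((z-c[2])/d[:,2])[:,None]
def w2px(ci,P):
    K=np.array([[ci["fx"],0,ci["cx"]],[0,ci["fy"],ci["cy"]],[0,0,1]])
    return cv2.projectPoints(np.array(P,float).reshape(-1,3),ci["rvec"],ci["tvec"],K,ci["dist"])[0].reshape(-1,2)
def snap(name,n="wrist"):
    ci=robot.camera_info(n); im=robot.grab_frame(n); cv2.imwrite(f"pics/{name}.png",im[:,:,::-1]); return ci,im
def down(a):
    "tool down, closing direction (tool y) at world angle a"
    y=np.array([np.cos(a),np.sin(a),0]); z=np.array([0,0,-1.]); return np.c_[np.cross(y,z),y,z]
def fr(yaw,tilt=0):
    "tool tilted forward along yaw by tilt, closing across"
    f=np.array([np.cos(yaw),np.sin(yaw),0]); z=np.sin(tilt)*f+np.array([0,0,-np.cos(tilt)])
    y=np.array([-np.sin(yaw),np.cos(yaw),0]); return np.c_[np.cross(y,z),y,z]
E
python3 - <<'E'
from h import *
ci=robot.camera_info("side")
for n,uv,z in [("blue",(331,340),.009),("red",(255,227),.009),("white",(281,245),.009),("orange",(204,238),.009),("jar",(292,267),.02),("scr",(372,375),.007),("holder",(420,335),.03),("ball",(279,175),.092),("swbase",(293,199),.02),("handle",(355,247),.05),("spool",(428,418),.02),("sdr",(245,201),.01),("mouse",(296,167),.02),("cam",(355,180),.04),("mm",(493,320),.03)]:
    print(n,px2w(ci,[uv],z)[0].round(3))
robot.move_ptp([0.52,0.1,0.5],down(0)); c,i=snap("w1")
robot.move_ptp([0.52,-0.12,0.5],down(0)); c,i=snap("w2"); print(robot.get_state()["time"])
E
```

```text
blue [ 0.393 -0.256  0.009]
red [0.382 0.23  0.009]
white [0.416 0.12  0.009]
orange [0.245 0.233 0.009]
jar [0.404 0.004 0.02 ]
scr [ 0.427 -0.377  0.007]
holder [ 0.553 -0.336  0.03 ]
ball [0.49  0.332 0.092]
swbase [0.52  0.311 0.02 ]
handle [ 0.556 -0.021  0.05 ]
spool [ 0.464 -0.522  0.02 ]
sdr [0.397 0.374 0.01 ]
mouse [0.598 0.496 0.02 ]
cam [0.71  0.308 0.04 ]
mm [ 0.715 -0.359  0.03 ]
2.275
```

View pics/w1.png

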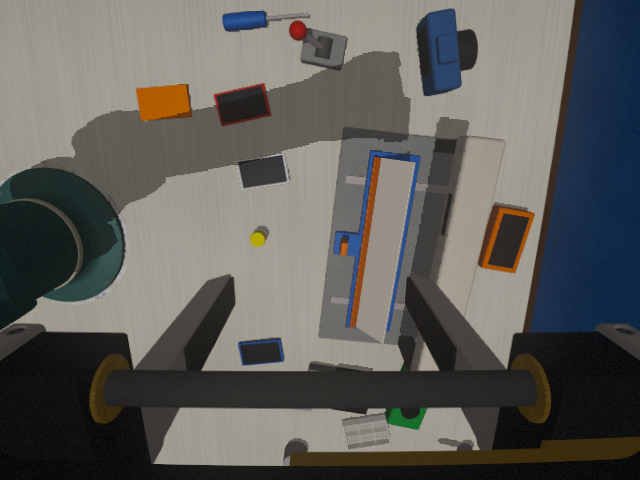

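View pics/w2.png

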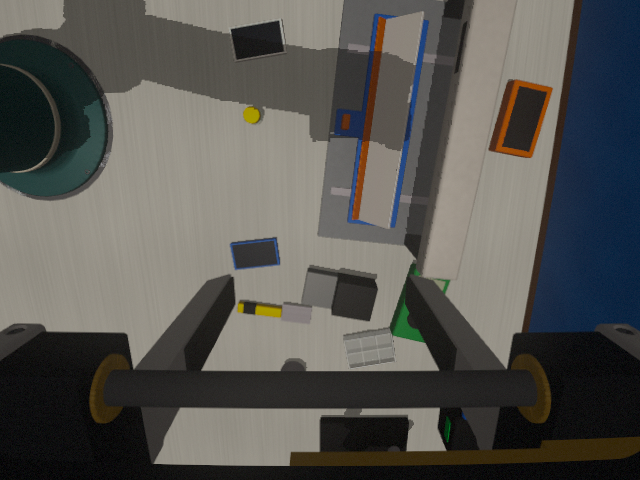

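Wrist view w1 shows red (243,104) with the orange decoy beside it at (164,102), white (263,171), handle (345,245), ball (298,31) and bed edge (343,128)-(319,337). w2 shows blue (255,253), scraper (275,311) and holder (340,292). There are three screens; green is absent.

```bash
cat >> h.py <<'E'
def blob(im,mask,roi):
    "minAreaRect of biggest blob in roi (x0,y0,x1,y1)"
    m=np.zeros(mask.shape,np.uint8); x0,y0,x1,y1=[int(v) for v in np.clip(roi,0,[640,480,640,480])]
    m[y0:y1,x0:x1]=mask[y0:y1,x0:x1]*255
    cs=cv2.findContours(m,cv2.RETR_EXTERNAL,cv2.CHAIN_APPROX_NONE)[0]
    return max(cs,key=cv2.contourArea)
def rect(ci,cnt,z):
    "metric rect of contour: centre, long side, short side, angle of long side"
    P=px2w(ci,cnt.reshape(-1,2),z)[:,:2]
    (c,(w,h),a)=cv2.minAreaRect((P*1000).astype(np.float32))
    a=np.deg2rad(a)
    if w<h: w,h,a=h,w,a+np.pi/2
    a=(a+np.pi/2)%np.pi-np.pi/2
    return np.array(c)/1000,w/1000,h/1000,a
def masks(im):
    hsv=cv2.cvtColor(im,cv2.COLOR_RGB2HSV).astype(int); H,S,V=hsv[...,0],hsv[...,1],hsv[...,2]
    return dict(blue=(H>100)&(H<130)&(S>120),red=((H<6)|(H>172))&(S>120),orange=(H>=6)&(H<18)&(S>150),
      yellow=(H>=20)&(H<35)&(S>150),dark=V<62,grey=(S<40)&(V<185))
def screen(ci,im,xy,r=.07,col="dark"):
    p=w2px(ci,[[xy[0]+i*r,xy[1]+j*r,.009] for i in(-1,1) for j in(-1,1)])
    return rect(ci,blob(im,masks(im)[col],[*p.min(0),*p.max(0)]),.009)
E
cat > t.py <<'E'
from h import *
E
python3 - <<'E'
from h import *
robot.move_ptp([0.52,0.1,0.5],down(0)); c1,i1=snap("w1b")
robot.move_ptp([0.52,-0.12,0.5],down(0)); c2,i2=snap("w2b")
m1,m2=masks(i1),masks(i2)
p=lambda *a:print(*[np.round(x,3) for x in a])
for n,(c,i,xy) in dict(red=(c1,i1,(.382,.23)),white=(c1,i1,(.416,.12)),blue=(c2,i2,(.393,-.256))).items(): print(n);p(*screen(c,i,xy)); 
p(*screen(c1,i1,(.382,.23),col="red")); p(*screen(c2,i2,(.393,-.256),col="blue"))
print("bed L edge",px2w(c1,[(343,128),(319,337)],.01).round(3))
print("ledge");p(*rect(c1,blob(i1,m1["orange"],(341,140,395,340)),.03+.009))
print("handle top");
try:p(*rect(c1,blob(i1,m1["orange"],(336,232,352,258)),.046))
except Exception as e:print(e)
try:p(*rect(c2,blob(i2,m2["orange"],(338,108,357,134)),.046))
except Exception as e:print(e)
print("ball");p(*rect(c1,blob(i1,m1["red"],(280,15,312,45)),.092))
print("yellow");p(*rect(c2,blob(i2,m2["yellow"],(228,290,300,325)),.012))
print("holder black");p(*rect(c2,blob(i2,m2["dark"],(325,262,382,325)),.05))
for n,i,b in [("a",i1,(190,0,370,270)),("b",i2,(225,90,400,380))]:
    cr=i[b[1]:b[3],b[0]:b[2]]; cv2.imwrite(f"pics/crop{n}.png",cv2.resize(cr,None,fx=2,fy=2,interpolation=cv2.INTER_CUBIC)[:,:,::-1])
a,b=[cv2.imread(f"pics/crop{n}.png") for n in "ab"]
H=max(a.shape[0],b.shape[0]); f=lambda q:cv2.copyMakeBorder(q,0,H-q.shape[0],0,0,0)
cv2.imwrite("pics/crop.png",np.hstack([f(a),f(b)])); print(np.hstack([f(a),f(b)]).shape)
E
```

```text
red
[0.384 0.239] 0.082 0.047 0.199
white
[0.415 0.125] 0.08 0.046 0.151
blue
[ 0.394 -0.251] 0.079 0.045 0.118
[0.385 0.239] 0.09 0.054 0.201
[ 0.395 -0.25 ] 0.089 0.053 0.114
bed L edge [[ 0.562  0.199  0.01 ]
 [ 0.519 -0.215  0.01 ]]
ledge
[ 0.6   -0.011] 0.326 0.012 1.463
handle top
[ 0.562 -0.007] 0.03 0.011 -1.556
[ 0.563 -0.009] 0.022 0.012 -1.568
ball
[0.488 0.333] 0.024 0.023 1.56
yellow
[ 0.416 -0.369] 0.053 0.024 -0.135
holder black
[ 0.573 -0.32 ] 0.102 0.086 -0.183
(580, 710, 3)
```

View pics/crop.png

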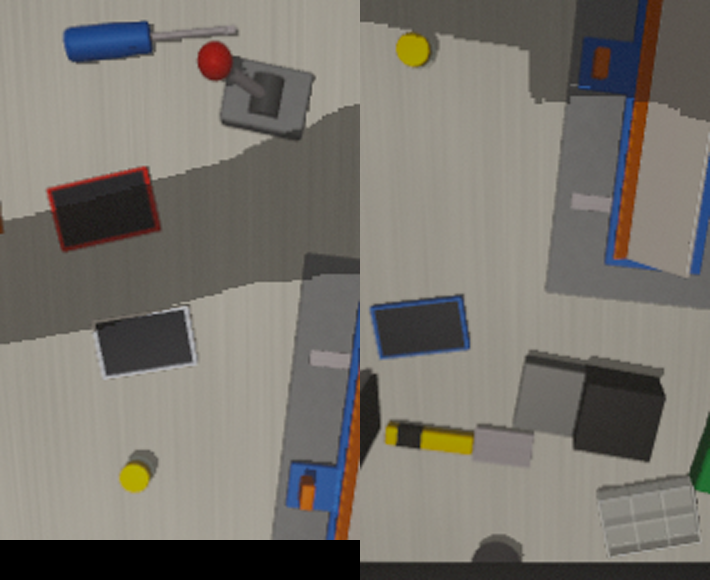

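The left crop shows the red-framed screen (105,210), white-framed screen (145,342), handle (308,490) and switch ball (215,60). The right crop shows the blue screen (420,327), scraper (460,440) and holder (590,405). The choice is confirmed, so I'll draw the carriage out.

```bash
cat >> h.py <<'E'
YAW=-0.106
SX=np.array([np.cos(YAW),np.sin(YAW),0]); SY=np.array([-np.sin(YAW),np.cos(YAW),0]); Z=np.array([0,0,1.])
def st(): return robot.get_state()
E
python3 - <<'E'
from h import *
h=np.array([.563,-.008,0]); R=fr(YAW,0.25)
robot.move_ptp(h+Z*.15,R)
robot.gripper_to(.06)
print(robot.move_linear(h+Z*.047,.12,threshold=8), st()["ee_pos"])
robot.gripper_to(0.0); s=st(); print(s["opening"],s["grasp_force"],s["force"])
p=s["ee_pos"]
print(robot.move_linear(p-SX*.14,.06,threshold=22)); s=st(); print((s["ee_pos"]-p),s["force"],s["opening"])
robot.gripper_to(.06); p=st()["ee_pos"]
robot.move_linear(p-R[:,2]*.1,.2)
robot.move_ptp([.45,0,.5],down(0)); c,i=snap("w3"); m=masks(i)
b=w2px(c,[[.43,-.2,.04],[.66,.2,.04]]); cnt=blob(i,m["orange"],[*b.min(0),*b.max(0)])
print(rect(c,cnt,.039)); P=px2w(c,cnt.reshape(-1,2),.039)
print(st()["time"])
E
```

```text
False [ 0.56340135 -0.00797529  0.04761546]
0.02363008651059615 30.000698268413544 [-1.65048548  1.46502635  2.77445046]
True
[-5.12675861e-02  5.54676874e-03  7.25295750e-05] [-5.84654179e+00  7.48430733e-03  1.17427025e+01] 0.0235753296663151
(array([ 0.55082745, -0.00691888]), 0.32482485961914065, 0.011317631721496583, np.float64(1.4619723741193158))
11.7583
```

View pics/w3.png

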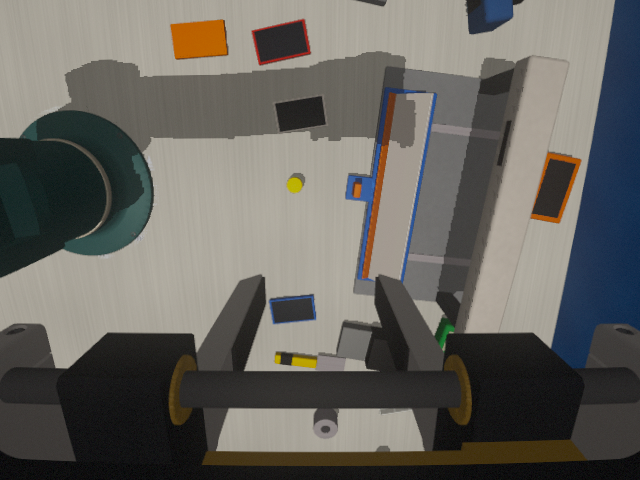

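The carriage (handle now at (357,188) in w3) moved 51 mm and stopped. I'll pull once more to confirm the end stop, then lean the blue screen.

```bash
cat >> h.py <<'E'
T=np.deg2rad(50)
B=np.array([.557,-.008,.030])
BX=SX*np.cos(T)+Z*np.sin(T); BZ=-SX*np.sin(T)+Z*np.cos(T)
def look(xy,z=.3,name="look"):
    robot.move_ptp([xy[0]+.02,xy[1]-.1,z],down(0)); return snap(name)
def pick(xy,name):
    c,i=look(xy,name=name); C,w,h,a=screen(c,i,xy); print(name,C.round(4),round(w,3),round(h,3),round(a,3))
    assert abs(w-.08)<.006 and abs(h-.046)<.005
    robot.gripper_to(.08); P=np.r_[C,0]
    robot.move_ptp(P+Z*.1,fr(a)); hit=robot.move_linear(P+Z*.021,.15,threshold=10)
    robot.gripper_to(0); s=st(); print("grip",hit,s["opening"],s["grasp_force"],s["ee_pos"])
    assert .05<s["opening"]<.058
    robot.move_linear(P+Z*.2,.25); print("lift",st()["opening"])
def place(y,B=None):
    B=globals()["B"] if B is None else B
    R=fr(YAW,T); tgt=lambda x,z:B+BX*x+SY*y+BZ*(z+.0165)
    robot.move_ptp(tgt(.055,.08),R); s=st(); print("pre",s["opening"],s["grasp_force"])
    robot.move_linear(tgt(.055,.015),.15)
    hit=robot.move_linear(tgt(.055,-.002),.03,threshold=3); p=st()["ee_pos"]-B; print("face",hit,p@BX,p@BZ-.0165)
    zc=p@BZ-.0165
    hit=robot.move_linear(tgt(.040,zc+.0003),.03,threshold=4); p=st()["ee_pos"]-B; print("ledge",hit,p@BX,p@BZ-.0165)
    robot.gripper_to(.068); robot.pause(.3); p=st()["ee_pos"]
    robot.move_linear(p+BZ*.09,.15);
E
python3 - <<'E'
from h import *
h=np.array([.563,-.008,0])-SX*.0513; R=fr(YAW,0.25)
robot.move_ptp(h+Z*.12,R); robot.gripper_to(.06); robot.move_linear(h+Z*.047,.12)
robot.gripper_to(0.0); p=st()["ee_pos"]
print(robot.move_linear(p-SX*.03,.03,threshold=30)); s=st(); print((s["ee_pos"]-p)@SX,s["force"])
robot.gripper_to(.06); print((st()["ee_pos"]-p)@SX); robot.move_linear(st()["ee_pos"]-R[:,2]*.1,.2)
pick((.394,-.251),"b1"); place(-.086)
print(st()["time"])
robot.move_ptp([.45,0,.5],down(0)); c,i=snap("w4")
E
```

```text
True
-0.00019054567871014427 [1.63599603 0.17733255 0.5237738 ]
-0.00046666998841265285
b1 [ 0.3947 -0.2519] 0.081 0.048 0.119
grip True 0.05364919993795914 31.883382067317143 [ 0.39416844 -0.25185362  0.01927899]
lift 0.053445886015935064
pre 0.053702966185150455 29.999965131282806
face True 0.055145500705268524 0.0020466619110951698
ledge True 0.045417688483696345 0.0024381380715449534
27.5833
```

View pics/w4.png

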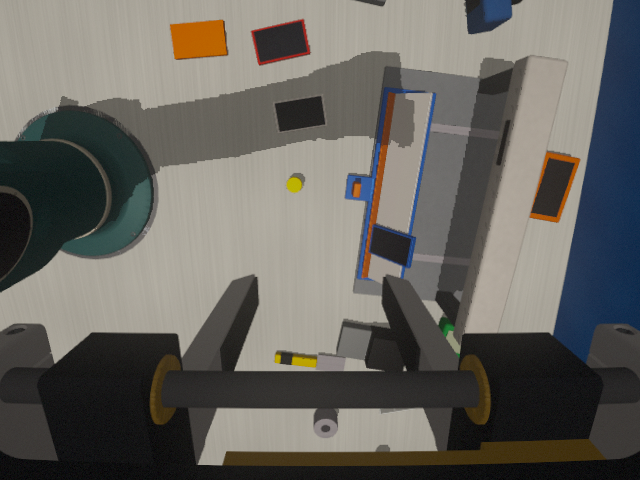

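w4 shows the blue screen leaning at (392,246) on the ledge. The end stop is confirmed because the second pull gave no movement. White and red are next.

Run:
```python
from h import *
pick((.415,.125),"wh1"); place(0)
pick((.384,.239),"rd1"); place(.086)
print(st()["time"])
robot.move_ptp([.45,0,.5],down(0)); c,i=snap("w5")
```

```text
wh1 [0.4152 0.1239] 0.081 0.047 0.153
grip True 0.05343025898050467 33.422658696072176 [0.41477579 0.12388228 0.01924362]
lift 0.05348331614392407
pre 0.054009825388709035 29.999845325946808
face True 0.055289368972822404 0.0015405834057046382
ledge True 0.04539262802554195 0.001923263341779561
rd1 [0.3842 0.2391] 0.082 0.048 0.201
grip True 0.05387936865800045 32.060405628872104 [0.38406561 0.23871073 0.01926873]
lift 0.05370927930416409
pre 0.053664856687516076 29.999927580356598
face True 0.05520366677021047 0.0011689835495266067
ledge True 0.0459269365460687 0.0015456596935998976
52.1833
```

View pics/w5.png

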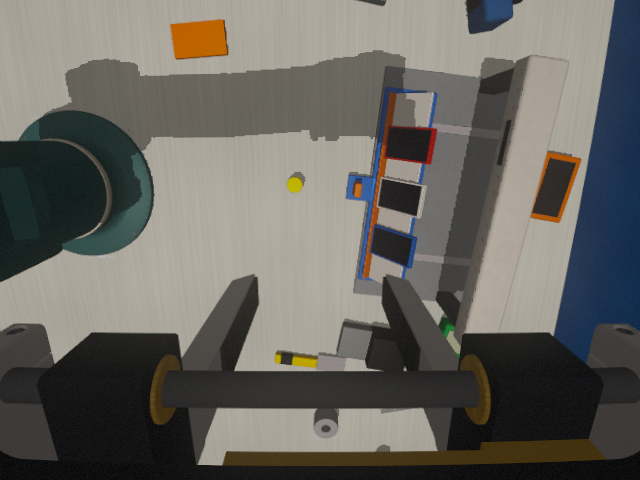

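w5 shows the red (410,144), white (401,197) and blue (393,246) screens all leaning on the ledge. Now I'll push the carriage home.

Run:
```python
from h import *
h=np.array([.563,-.008,0])-SX*.0515; R=fr(YAW,0.6)
robot.move_ptp(h+Z*.047-R[:,2]*.1,R); robot.gripper_to(.06); print(robot.move_linear(h+Z*.047,.12,threshold=8))
robot.gripper_to(0.0); p=st()["ee_pos"]; print(st()["opening"])
print(robot.move_linear(p+SX*.128,.06,threshold=28)); s=st(); print((s["ee_pos"]-p)@SX,s["force"],s["opening"])
robot.gripper_to(.06); robot.pause(.2); s=st(); robot.move_linear(s["ee_pos"]-R[:,2]*.12,.2)
robot.move_ptp([.45,0,.5],down(0)); c,i=snap("w6"); print(st()["time"])
m=masks(i); b=w2px(c,[[.55,-.2,.04],[.73,.2,.04]]); print(rect(c,blob(i,m["orange"],[*b.min(0),*b.max(0)]),.039))
_,s=snap("s6","side"); cr=s[170:330,300:520]
cv2.imwrite("pics/s6c.png",np.vstack([cv2.resize(cr,(440,320),interpolation=cv2.INTER_CUBIC),i[60:300,200:640]])[:,:,::-1])
```

```text
False
0.02383814185387342
True
0.12053737542450646 [-0.09508121 -0.97399626  3.08974542] 0.024021454647578055
62.9833
(array([ 0.66851263, -0.01990109]), 0.32561187744140624, 0.010072986602783203, np.float64(1.4631387055187162))
```

View pics/s6c.png

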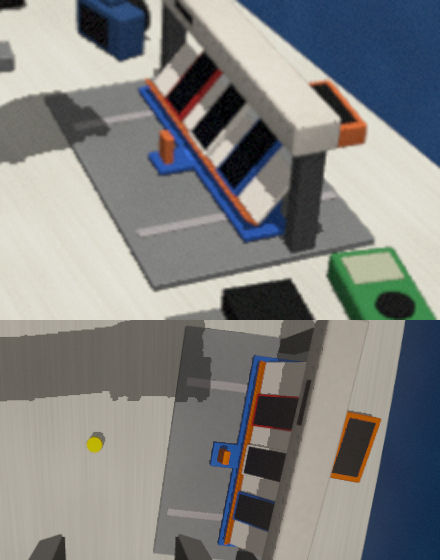

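The carriage is home (120.5 mm of travel) with all three screens leaning under the lamp. Next I'll look at the scraper, holder and switch from near.

Run:
```python
from h import *
def cam(ci): return -cv2.Rodrigues(ci["rvec"])[0].T@ci["tvec"]
off=cam(robot.camera_info("wrist"))-st()["ee_pos"]; print(off.round(3))
def over(x,y,z,name):
    robot.move_ptp([x-off[0],y-off[1],z],down(0)); return snap(name)
c,i=over(.56,-.32,.26,"hold"); m=masks(i); print(cam(c).round(3))
b=w2px(c,[[.48,-.42,.05],[.68,-.22,.05]])
for v in (45,62): 
    V=i.max(2)<v; cnt=blob(i,V,[*b.min(0),*b.max(0)]); print("black",rect(c,cnt,.05)); P=px2w(c,cv2.boxPoints(cv2.minAreaRect(cnt)),.05); print(P.round(3).tolist())
c2,i2=over(.43,-.37,.26,"scr"); m=masks(i2)
b=w2px(c2,[[.34,-.45,.0],[.52,-.30,.0]]); x0,y0=b.min(0).astype(int); x1,y1=b.max(0).astype(int); 
ys,xs=np.nonzero(m["yellow"][y0:y1,x0:x1]); print("yellow",rect(c2,np.c_[xs+x0,ys+y0],.012))
c3,i3=over(.50,.30,.3,"sw"); b=w2px(c3,[[.42,.26,.09],[.56,.40,.09]]); print("ball",rect(c3,blob(i3,masks(i3)["red"],[*b.min(0),*b.max(0)]),.092))
print(st()["time"])
f=lambda q:cv2.resize(q[40:330,130:540],(390,276))
cv2.imwrite("pics/n1.png",np.vstack([np.hstack([f(i),f(i2)]),np.hstack([f(i3),f(i3)*0])])[:,:,::-1])
```

```text
[0.    0.078 0.159]
[ 0.56  -0.319  0.42 ]
black (array([ 0.5851839 , -0.33204416]), 0.07487130737304687, 0.06836442565917969, np.float64(-0.18482071649040854))
[[0.541, -0.358, 0.05], [0.555, -0.292, 0.05], [0.628, -0.305, 0.05], [0.617, -0.373, 0.05]]
black (array([ 0.56770374, -0.32860565]), 0.11074449920654297, 0.06909944152832032, np.float64(-0.1841285609230976))
[[0.505, -0.352, 0.05], [0.521, -0.285, 0.05], [0.628, -0.304, 0.05], [0.618, -0.373, 0.05]]
yellow (array([ 0.39813733, -0.36913983]), 0.08861483764648438, 0.02148885154724121, np.float64(-0.13482292965942477))
ball (array([0.48771631, 0.33259241]), 0.025006814956665038, 0.02441107177734375, np.float64(-0.7712361385106794))
67.9417
```

View pics/n1.png

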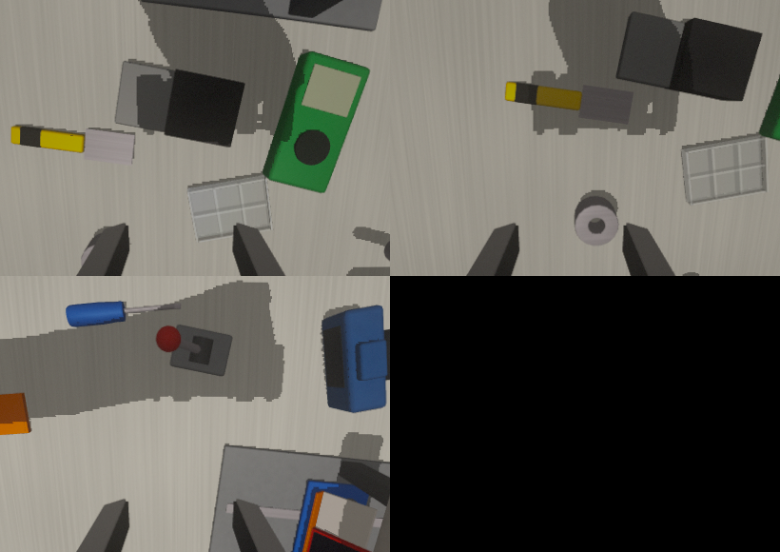

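Near views: the holder block top (205,107) measures 75x68 mm, the scraper handle is at (545,95) with its blade towards +x, and the ball is at (168,338) with its base at (201,350). I'll put the scraper away first.

Run:
```python
from h import *
g=np.array([.3981,-.3691,0]); a=-.135; d=np.array([np.cos(a),np.sin(a),0])
hy=-.1845; u=np.array([np.cos(hy),np.sin(hy),0]); O=np.array([.5852,-.3320,0])-.0375*u
robot.gripper_to(.05); P=g+.008*d
robot.move_ptp(P+Z*.1,fr(a)); print(robot.move_linear(P+Z*.0205,.15,threshold=10))
robot.gripper_to(0); s=st(); print(s["opening"],s["grasp_force"],s["ee_pos"])
robot.move_linear(P+Z*.13,.2); print(st()["opening"])
dz=s["ee_pos"][2]-.007
Q=lambda x,z:O+u*(x+.008)+Z*(z+dz)
robot.move_ptp(Q(-.135,.1),fr(hy)); s=st(); print(s["opening"],s["grasp_force"])
robot.move_linear(Q(-.135,.033),.15)
snap("pre_ins"); snap("pre_ins_s","side")
print(robot.move_linear(Q(-.042,.033),.05,threshold=8)); s=st(); p=s["ee_pos"]-O; print("x",p@u-.008,"z",p[2]-dz,s["force"],s["opening"],s["time"])
```

```text
True
0.021802476208164542 34.42511162662413 [ 0.40557238 -0.36955114  0.01930049]
0.02191227633997846
0.02163713708673628 29.999771118164062
True
x -0.04527125053163616 z 0.03241072696870172 [-0.29828402 -0.37058659 -0.0256275 ] 0.02146391723722382 75.425
```

Run:
```python
from h import *
robot.gripper_to(.045); p=st()["ee_pos"]; robot.move_linear(p+Z*.15,.2)
robot.gripper_to(0)
a=-.21; u=np.array([np.cos(a),np.sin(a),0]); b=np.array([.4877,.3326,0]); H=b+.038*u; R=fr(a)
robot.move_ptp([.45,.1,.3],R)
robot.move_ptp(H-u*.09+Z*.16,R); robot.move_linear(H-u*.09+Z*.094,.12)
print(robot.move_linear(H+u*.021+Z*.094,.06,threshold=12)); s=st(); print((s["ee_pos"]-H)@u,s["force"])
robot.move_linear(s["ee_pos"]-u*.03,.1); robot.move_linear(st()["ee_pos"]+Z*.12,.2)
def over(x,y,z,name):
    robot.move_ptp([x,y-.078,z],down(0)); return snap(name)
c3,i3=over(.50,.30,.3,"sw2"); m=w2px(c3,[[.46,.24,.09],[.62,.40,.09]]); q=rect(c3,blob(i3,masks(i3)["red"],[*m.min(0),*m.max(0)]),.092); print("ball x",(np.r_[q[0],0]-H)@u,(np.r_[q[0],0]-H))
c,i=over(.53,-.32,.26,"h2"); m=masks(i)
bb=w2px(c,[[.40,-.42,.03],[.6,-.22,.03]]); x0,y0=bb.min(0).astype(int); x1,y1=bb.max(0).astype(int)
ys,xs=np.nonzero(m["yellow"][y0:y1,x0:x1]); q=rect(c,np.c_[xs+x0,ys+y0],.038); hy=-.1845; v=np.array([np.cos(hy),np.sin(hy)]); O=np.array([.5852,-.3320])-.0375*v
print("scr",q,"rel",(q[0]-O)@v,(q[0]-O)@[-v[1],v[0]]); print(st()["time"])
robot.move_ptp([.45,0,.5],down(0)); _,i5=snap("w7")
_,s=snap("s7","side")
f=lambda q:cv2.resize(q[40:330,130:540],(390,276))
cv2.imwrite("pics/n2.png",np.vstack([np.hstack([f(i),f(i3)]),np.hstack([f(i5),f(s[130:420,200:610].copy()) if 0 else cv2.resize(s[150:370,230:541],(390,276))])])[:,:,::-1])
```

```text
True
0.015321570340677295 [-5.47349732  1.00998554  5.53945907]
ball x 0.03853747151002895 [ 0.03793487 -0.00688858  0.        ]
scr (array([ 0.50448065, -0.31781128]), 0.0889515151977539, 0.021718832015991212, np.float64(-0.18661808391010304)) rel -0.04445237988120365 -0.0008604602699847001
87.675
```

View pics/n2.png

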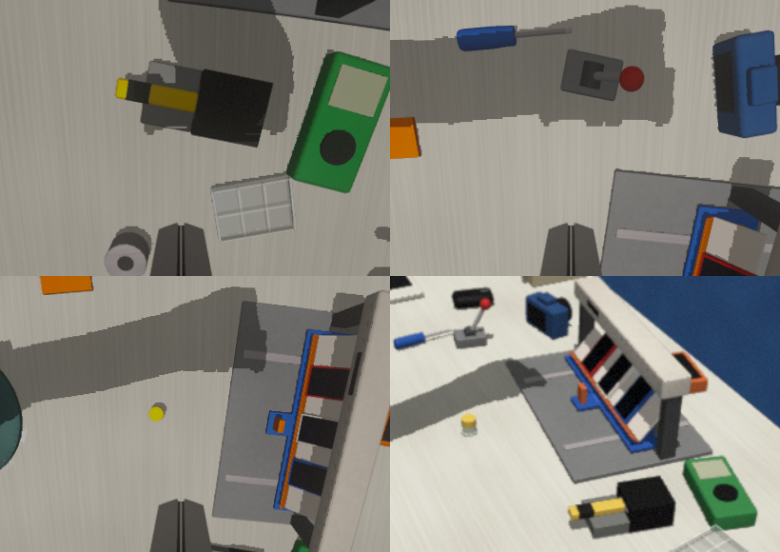

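The scraper is home (handle at (160,95), 1 mm off centre). The ball has flipped to +38 mm (632,78). All three screens still lean in both lower views, and the arm is clear.

```bash
python3 -c "
from rig import robot
print(robot.sign_off())"
```

```text
the job is handed in; nothing more can be done
None
```

I handed the job in at about 88 s of robot time, with every final check passing: all three screens present (blue, white, red; green absent) lean on the backstop, the carriage is home, the lamp switch is on and the scraper is fully in its holder; the verdict itself was not reported back.

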